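# Key the mixing slab into its tray and hold it bedded

## Task

The white mixing slab has just been put back on the springy gel pads in its aluminium tray, so it stands a little proud and lies over to one side. Take the blue retaining strip from its grey rest, slip it upright and fully down into the one gap beside the slab that is wide enough for it (do not shove the slab across to make room), and let it go; then, with the fingertips, press the slab down until it is flush and level with the tray's rim and finish while still holding it pressed there. Leave the other things on the counter where they are.

Things in the scene. Friction and masses are not known exactly. Their poses are not given: they have to be found in the camera images.
- tray: Blue-grey anodised aluminium slab tray, fixed: 144 (x) x 153 (y) x 24 mm high, with a rectangular well 93 (x) x 103 (y) mm, centred, its black floor 4 mm above the counter. Origin at the centre of its underside, on the counter; z up, x and y along its sides (yaw up to 0.3 rad). The rim is 24 mm above the counter.
- slab: White slab, loose, 90 x 90 x 12 mm, 0.2 kg, in the well, parallel to it; origin under its centre. It lies about 4 mm off the well's centre, to tray +y or -y: gap there 2.5 mm, on the other side 10.5 mm, at the x ends 1.5 mm. Hidden springy pads (2 N/mm) hold its top about 4 mm above the rim; some 8 N on its middle brings it flush, on solid stops.
- slab_top (a point): Centre of the slab's top face, 12 mm above the slab's origin; at flush it is 24 mm above the counter.
- strip: Blue strip, loose, 30 g, upright, alike turned half round. Blade 60 mm long (x), 8 thick (y), 22 high, lower edge rounded; above it a neck, then a grip block 26 (x) x 12 (y) mm from 30 to 58 mm height. Origin: middle of its lower edge, z up. It goes in with its length along tray x, mid-length of the gap; fully down, origin 4 mm above the counter, grip block 10 to 38 mm above the rim.
- rest: Grey plastic rest, fixed, 90 (x) x 40 (y) x 18 mm high, with a slot 63 x 10.4 mm, 14 mm deep (slot floor 4 mm above the counter) in which the strip stands, length along the rest's x. Origin under its centre.
- timer: mint-green timer cube, 60 mm; origin at the centre of its underside
- cutters: chrome ligature cutters lying flat, 120 mm long, 8 mm high; origin near the joint
- mirror: steel mouth mirror lying flat, 140 mm long; origin at the centre of its 23 mm head
- primer: amber primer bottle with a black cap, 28 mm wide, 62 mm high, standing; origin under its centre
- dish: small blue mixing bowl, 48 mm wide, 22 mm high; origin under its centre
Things that resemble listed ones, but are neither listed nor needed, are in the scene too. There is more than one size of the slab; the job needs the smallest.

How it is judged:
By the outcome, as a careful person would: the job done as asked, in the order asked, and still so for the second after the job is handed in, while the arm keeps its last pose, push and grip.
It also fails if it takes over 51 s, if anything falls off the work surface, if the arm or the gripper's body presses on something with over 40 N, if the wrist force passes 120 N, or if a joint passes its speed limit or range.

## Robot

A 6-joint arm with a two-finger parallel gripper is mounted at the origin on the work surface. World frame = base frame: x ahead of the robot, y to its left, z up, the work surface at z = 0. Lengths are in mm, angles in degrees, forces in N, time in s.
With the tool pointing down it reaches from about 300 to 850 mm from the base axis. Payload 4.2 kg.
Tool frame: the origin (TCP) lies midway between the tips of the shut fingers; the grasp point (between the pads) lies 19 mm behind it; z points along the fingers, y is the line along which they close (so a half turn about z gives the same grasp; the last joint's range is limited). The gripper opens to 91 mm and grips with 3 to 60 N. Pads are 32 mm wide; open, the fingers measure 118 mm over their backs; the gripper's body (76 mm by 178 mm) begins 60 mm behind the grasp point.
Start: joints at [-66.692, 18.312, 89.639, -0, 72.044, -1.146], TCP at [238.032, -523.435, 213.976] pointing down, gripper open.
Joint ranges: [-177.97, 177.97], [-48.28, 115.42], [12.27, 149.76], [-77.06, 257.06], [2.81, 150.46], [-146.56, 146.56]. Speed limits (degrees/s): [147.25, 147.25, 180, 180, 180, 180].

## Interface

Orientations are given as [roll, pitch, yaw] about the fixed x, y, z axes, in that order (R = Rz(yaw) Ry(pitch) Rx(roll)).
In Python, from workcell import env gives the robot as it stands.
- The arm moves only by the shell command python3 -m jog 'ROWS' [FORCE]. ROWS is a JSON object of lists of equal length, an entry for each row: "jaw": the finger opening in mm, from 0 to 91.2; "slide": the shift along the tool's x, y, z in units of 30 mm (1.0 is 30 mm), a list of three; "spin": the turn about the tool's z in units of 8 degrees (1.0 is 8 degrees). In form: {"jaw": [jaw, ...], "slide": [[dx, dy, dz], ...], "spin": [spin, ...]}. A call has 1 to 10 rows; each row shifts and turns the commanded pose from where the row before left it, along the tool's axes as they then stand; what a row does not reach is not made up. A row lasts 1/10 s, in which the tool goes at most 50 mm and 8.59 degrees, less where a joint would pass 70% of its speed; a pose out of reach is approached as far as the arm can. A call is refused whole if a number of a shift passes 1 or a number of a turn 1, either way. A call with a gripper value outside its range is refused whole. The fingers move at their own pace and stop on an object; FORCE is the grip in N (left out, the last holds). Time passes only in rows, so rows that do not move let the fingers close. It gives the time, the measured TCP pose, the force, the opening and the grip force at its end, in the units of the state.
- env.state(): the state, without advancing time (a new reading comes with each control period).
- env.grab_frame(name): name is "scene" or "top"; returns the picture (384x512x3 uint8, red, green, blue); there is no depth.
- env.camera_model(name): a dict with "fx", "fy", "cx", "cy" (pixels), "camera_from_world" (4x4, takes a point from world to camera coordinates). Camera axes: x right, y up, looking along -z (the intrinsics and any distortion apply to the point x, -y, -z); pixel columns grow to the right and rows downward; lengths in mm; the calibration is good to about 2 mm. A picture is of the moment at which its call begins. camera_model takes no time and is no camera call.
- env.job_done(): hands the job in; it is judged then, once.
The state is a dict: "time_s": time; "qpos": joint angles; "qvel": joint speeds; "effort": joint torques, N m; "ee_pos": TCP position; "ee_rot": TCP orientation; "force": force on the tool from outside, world axes, zero at the start; "torque": the same for the moment, N m; "gripper_width": finger opening in mm; "gripper_force": force on a finger pad.
Only numpy, scipy, OpenCV 4.12 (cv2) and the standard library are available. Lean on these libraries where they do the work, as an engineer would, in place of code of your own. Each camera call takes 0.05 s, during which the arm holds its last target. There are 200 camera calls.

## Working session

There is one attempt and no reset: what is moved stays moved. The work goes in short steps, Python scripts to look and compute and a shell command to move; the robot and the scene stay as the last step left them, time stands still between calls to the robot, and variables do not carry over. Pictures are saved under pics/ and viewed, at most 10 in all, crops included, and the job is handed in when it is done.

```bash
ls; mkdir -p pics
python3 - <<'E'
from workcell import env
import cv2,numpy as np
for n in("scene","top"):
    im=env.grab_frame(n); np.save(f"pics/{n}0.npy",im); cv2.imwrite(f"pics/{n}0.png",cv2.resize(im[:,:,::-1],(800,600),interpolation=cv2.INTER_CUBIC))
    m=env.camera_model(n); print({k:(np.round(v,4).tolist() if hasattr(v,'__len__') and not isinstance(v,str) else v) for k,v in m.items()})
print(env.state())
E
```

```text
pics
{'fx': 401.7665609672351, 'fy': 401.7665609672351, 'cx': 252.32340694115823, 'cy': 186.79300369397475, 'camera_from_world': [[-0.8421, 0.5391, -0.0152, 433.7898], [-0.3148, -0.4686, 0.8254, 124.9152], [0.4378, 0.6999, 0.5644, -1250.3237], [0.0, 0.0, 0.0, 1.0]]}
{'fx': 406.88006199601847, 'fy': 406.88006199601847, 'cx': 257.22588148619343, 'cy': 195.59721577238656, 'camera_from_world': [[0.0513, -0.9987, 0.0024, -8.2582], [0.9783, 0.0507, 0.201, -536.5722], [-0.2009, -0.008, 0.9796, -1118.9386], [0.0, 0.0, 0.0, 1.0]]}
{'time_s': 0.1, 'qpos': array([-6.66929801e+01,  1.83466734e+01,  8.96990887e+01, -2.58934939e-04,
        7.20429087e+01, -1.14700629e+00]), 'qvel': array([-0.12216033, -0.12599499, -0.08035256,  0.1032308 ,  0.05798016,
       -0.0636251 ]), 'effort': array([-9.44836283e-04, -4.13332880e+01, -2.32508844e+01,  7.28461845e-02,
        4.21868975e-02, -5.02653040e-05]), 'ee_pos': array([ 237.84207096, -523.015054  ,  213.21964326]), 'ee_rot': array([-1.79911342e+02, -1.52883788e-03,  2.44541050e+01]), 'force': array([-0.23559562,  0.77747793,  0.44318723]), 'torque': array([ 0.04392533,  0.00587937, -0.00434648]), 'gripper_force': 0.0, 'gripper_width': 90.93602925134735}
```

View pics/top0.png

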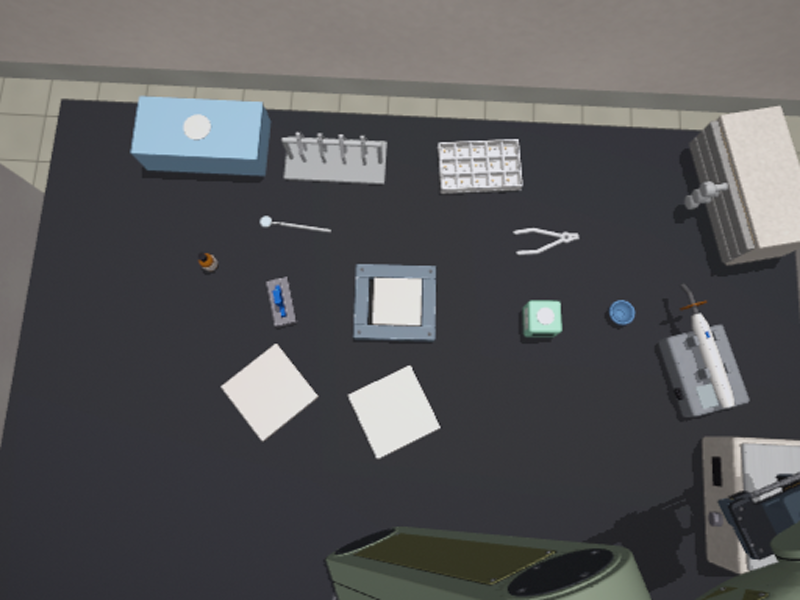

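View pics/scene0.png

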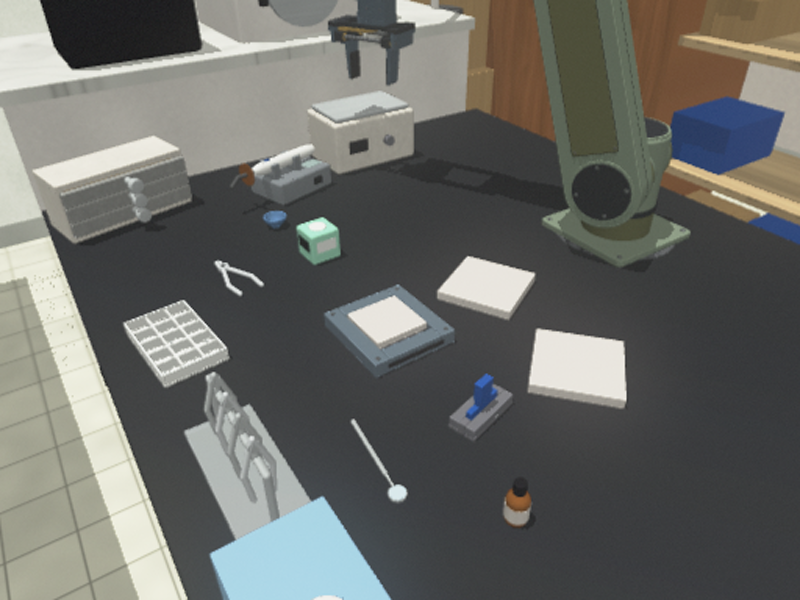

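The top view (800 px copy) shows the tray at about (395,302), with the slab's wide gap on its left (world +y). The rest with the blue strip is at (281,301), the timer at (542,318) and the primer at (208,262). The two larger white slabs below the tray are decoys. The scene view agrees: the strip stands upright at (483,395) and the tray is at (390,328).

```bash
cat > h.py <<'E'
import cv2,numpy as np
from workcell import env
def ray(n,uv,z):
    m=env.camera_model(n);T=np.array(m["camera_from_world"]);R=T[:3,:3];c=-R.T@T[:3,3]
    uv=np.atleast_2d(np.array(uv,float));d=np.c_[(uv[:,0]-m["cx"])/m["fx"],-(uv[:,1]-m["cy"])/m["fy"],-np.ones(len(uv))]@R
    return (c+d*((z-c[2])/d[:,2])[:,None])[:,:2]
def proj(n,P):
    m=env.camera_model(n);T=np.array(m["camera_from_world"]);p=np.atleast_2d(P)@T[:3,:3].T+T[:3,3]
    return np.c_[m["cx"]-m["fx"]*p[:,0]/p[:,2],m["cy"]+m["fy"]*p[:,1]/p[:,2]]
def big(mask):
    c=max(cv2.findContours(mask.astype(np.uint8),cv2.RETR_EXTERNAL,cv2.CHAIN_APPROX_NONE)[0],key=cv2.contourArea)
    return c[:,0,:].astype(np.float32)
def rect(n,cont,z):   # min-area rectangle in world plane z: centre, sizes, angle
    return cv2.minAreaRect(ray(n,cont,z).astype(np.float32))
E
python3 - <<'E'
from h import *
t=np.load("pics/top0.npy");s=np.load("pics/scene0.npy")
# 8x crops: tray and rest in the top view; rest/strip in scene
a=cv2.resize(t[162:224,220:286,::-1],None,fx=6,fy=6,interpolation=cv2.INTER_CUBIC)
b=cv2.resize(t[172:214,165:195,::-1],None,fx=8,fy=8,interpolation=cv2.INTER_CUBIC)
c=cv2.resize(s[235:285,280:335,::-1],None,fx=7,fy=7,interpolation=cv2.INTER_CUBIC)
o=np.zeros((600,800,3),np.uint8);h=[a,b];
o[:a.shape[0],:a.shape[1]]=a; o[:b.shape[0],400:400+b.shape[1]]=b
cv2.imwrite("pics/crop1.png",o)
hsv=cv2.cvtColor(t,cv2.COLOR_RGB2HSV)
for p in [(252,175),(232,192),(275,192),(252,211),(252,216),(253,192),(234,192),(239,192),(178,197),(172,190),(179,180),(188,200)]: print(p,t[p[1],p[0]],hsv[p[1],p[0]])
print("row190",[(x,*map(int,t[192,x])) for x in range(222,286,1)][::2])
E
```

```text
(252, 175) [130 144 158] [105  45 158]
(232, 192) [130 144 158] [105  45 158]
(275, 192) [131 145 159] [105  45 159]
(252, 211) [130 145 159] [104  47 159]
(252, 216) [153 168 182] [104  41 182]
(253, 192) [227 226 222] [ 24   6 227]
(234, 192) [136 150 165] [106  45 165]
(239, 192) [196 192 189] [ 13   9 196]
(178, 197) [ 85  88 109] [116  56 109]
(172, 190) [89 87 93] [130  16  93]
(179, 180) [136 133 141] [131  14 141]
(188, 200) [87 85 92] [129  19  92]
row190 [(222, 55, 55, 59), (224, 56, 56, 60), (226, 61, 63, 69), (228, 129, 142, 157), (230, 130, 143, 158), (232, 130, 144, 158), (234, 136, 150, 165), (236, 49, 49, 51), (238, 114, 110, 109), (240, 227, 224, 221), (242, 227, 225, 221), (244, 227, 225, 221), (246, 227, 225, 221), (248, 227, 225, 221), (250, 227, 225, 221), (252, 227, 226, 221), (254, 227, 226, 222), (256, 227, 225, 222), (258, 227, 226, 222), (260, 227, 226, 222), (262, 227, 226, 222), (264, 227, 226, 223), (266, 227, 226, 222), (268, 220, 219, 216), (270, 80, 90, 101), (272, 130, 145, 160), (274, 130, 144, 159), (276, 132, 144, 159), (278, 124, 137, 150), (280, 55, 56, 59), (282, 55, 56, 59), (284, 56, 56, 60)]
```

View pics/crop1.png

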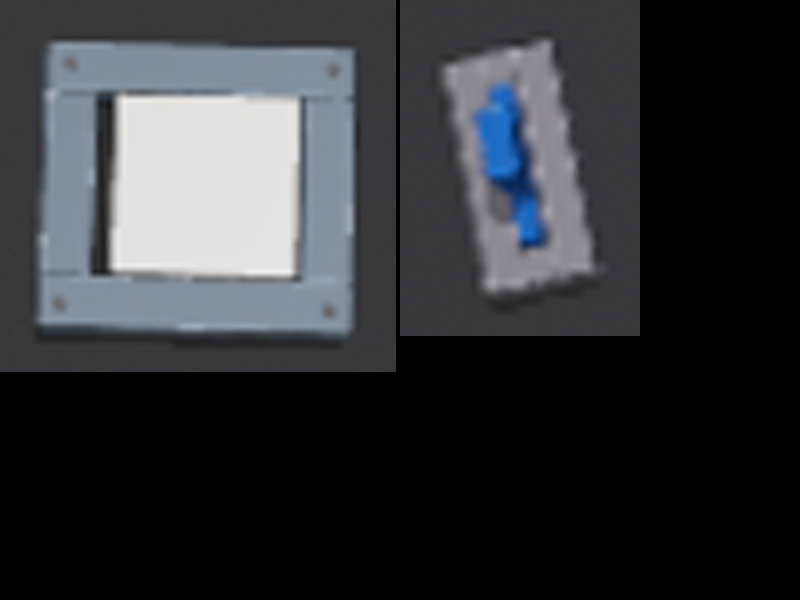

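The crop shows the tray rim with the dark wide gap to the left of the slab (x ≈ 100 of 396 in the 6x crop). At right is the rest, turned by about 12°, with the blue strip's grip block leaning toward the upper left by parallax. Next I measure with upsampled masks.

```bash
cat >> h.py <<'E'
def sub(im,box,fn,k=8):  # contour of mask fn on k-times upsampled crop, in full-image pixels
    u0,v0,u1,v1=box
    c=cv2.resize(im[v0:v1,u0:u1],None,fx=k,fy=k,interpolation=cv2.INTER_LINEAR).astype(int)
    return (big(fn(c))+.5)/k-.5+[u0,v0]
tray=lambda c:c.sum(2)>(56+56+60+130+144+159)/2
white=lambda c:c[...,0]-0>185
rest=lambda c:(c.sum(2)>300)|(c[...,2]-c[...,0]>40)
blue=lambda c:c[...,2]-c[...,0]>60
E
python3 - <<'E'
from h import *
t=np.load("pics/top0.npy");s=np.load("pics/scene0.npy")
f=lambda r:np.round(np.r_[r[0],r[1],r[2]],2)
print("tray",f(rect("top",sub(t,(220,162,286,224),tray),24)))
print("slab",f(rect("top",sub(t,(236,172,276,212),white),28)))
print("rest",f(rect("top",sub(t,(165,172,195,214),rest),18)))
# scene masks
print("tray_s",f(rect("scene",sub(s,(200,178,298,245),lambda c:(c.sum(2)>300)),24)))
ps=sub(s,(215,180,285,230),lambda c:c[...,0]>190);print("slab_s",f(rect("scene",ps,28)))
print([np.round(ray("scene",cv2.approxPolyDP(ps.astype(np.float32)[:,None],2,True)[:,0],28),1).tolist()])
for n,im,bx in(("top",t,(165,172,195,214)),("scene",s,(285,235,335,285))):
    c=sub(im,bx,blue);print(n,"blue bbox",c.min(0),c.max(0))
# blue block top: blue brightness levels in scene
print(s[238:262:2,310].tolist())
E
```

```text
tray [551.    34.53 144.93 155.28   1.5 ]
slab [551.54  29.99  90.08  88.95   0.92]
rest [541.6  251.72  91.28  42.28  15.72]
tray_s [550.15  34.99 145.25 156.1    1.25]
slab_s [550.47  31.78  90.35  90.71   1.69]
[[[506.0, 73.1], [506.7, -13.6], [594.6, -9.9], [593.7, 75.6]]]
top blue bbox [173.8125 181.9375] [182.4375 202.3125]
scene blue bbox [298.4375 238.6875] [317.4375 267.5625]
[[63, 65, 67], [61, 98, 171], [60, 102, 183], [60, 103, 185], [52, 82, 142], [47, 67, 109], [45, 66, 108], [46, 66, 107], [45, 66, 107], [45, 65, 106], [43, 64, 105], [57, 68, 91]]
```

```bash
cat >> h.py <<'E'
def need(p,yaw=None):  # remaining shift in tool units (30mm) and spin units (8deg, + = clockwise from above), from measured pose
    from scipy.spatial.transform import Rotation as Ro
    s=env.state();R=Ro.from_euler("xyz",s["ee_rot"],degrees=True).as_matrix()
    d=R.T@(np.array(p)-s["ee_pos"])/30
    print("t",round(s["time_s"],2),"pos",s["ee_pos"].round(2),"rot",s["ee_rot"].round(2),"F",np.round(s["force"],1),"w",round(s["gripper_width"],2),"gf",round(s["gripper_force"],1))
    print("slide",d.round(3),"norm mm",round(30*np.linalg.norm(d),1),"spin",None if yaw is None else round((s["ee_rot"][2]-yaw)/8,3))
E
python3 -c "
from h import *
need((541.6,251.7,160),15.7)"
```

```text
t 0.1 pos [ 237.84 -523.02  213.22] rot [-179.91   -0.     24.45] F [-0.2  0.8  0.4] w 90.94 gf 0.0
slide [ 19.907 -19.313   1.804] norm mm 833.8 spin 1.094
```

```bash
python3 -m jog '{"jaw":[50,50,50,50,50,50,50,50,50,50],"slide":[[0.5,-0.5,0],[0.9,-0.88,0],[0.9,-0.88,0],[0.9,-0.88,0],[0.9,-0.88,0],[0.9,-0.88,0],[0.9,-0.88,0],[0.9,-0.88,0],[0.9,-0.88,0],[0.9,-0.88,0]],"spin":[0,0,0,0,0,0,0,0,0,0]}' 30
python3 -m jog '{"jaw":[50,50,50,50,50,50,50,50,50,50],"slide":[[0.9,-0.88,0.1],[0.9,-0.88,0.1],[0.9,-0.88,0.1],[0.9,-0.88,0.1],[0.9,-0.88,0.1],[0.9,-0.88,0.1],[0.9,-0.88,0.1],[0.9,-0.88,0.1],[0.9,-0.88,0.1],[0.9,-0.88,0.1]],"spin":[0,0,0,0,0,0,0,0,0,0]}'
python3 -c "
from h import *
need((541.6,251.7,160),15.7)"
```

```text
time_s: 1.1
ee_pos: [368.4, -185.1, 213.7]
ee_rot: [-180.0, 0.0, 24.4]
force: [0.4, -0.0, 1.2]
gripper_width: 50.1
gripper_force: 0.0
time_s: 2.1
ee_pos: [504.9, 166.9, 183.4]
ee_rot: [180.0, 0.0, 24.5]
force: [0.5, -1.7, 0.2]
gripper_width: 50.0
gripper_force: 0.0
t 2.1 pos [504.88 166.89 183.42] rot [1.7999e+02 5.0000e-02 2.4470e+01] F [ 0.5 -1.7  0.2] w 50.01 gf 0.0
slide [ 2.286 -2.066  0.778] norm mm 95.3 spin 1.097
```

```bash
python3 -m jog '{"jaw":[50,50,50,50,50,50,50],"slide":[[0.9,-0.8,0.3],[0.7,-0.65,0.3],[0.3,-0.3,0.2],[0,0,0],[0,0,0],[0,0,0],[0,0,0]],"spin":[0,0,0,0.6,0.5,0,0]}'
python3 - <<'E'
from h import *
need((541.6,251.7,160),15.7)
need((541.6,251.7,38),15.7)
E
```

```text
time_s: 2.8
ee_pos: [534.7, 236.1, 159.9]
ee_rot: [180.0, 0.0, 15.7]
force: [0.2, -0.2, 0.0]
gripper_width: 49.8
gripper_force: 0.0
t 2.8 pos [534.68 236.15 159.86] rot [1.7998e+02 3.0000e-02 1.5710e+01] F [ 0.2 -0.2  0. ] w 49.81 gf 0.0
slide [ 0.363 -0.437 -0.005] norm mm 17.0 spin 0.001
t 2.8 pos [534.68 236.15 159.86] rot [1.7998e+02 3.0000e-02 1.5710e+01] F [ 0.2 -0.2  0. ] w 49.81 gf 0.0
slide [ 0.365 -0.438  4.062] norm mm 123.0 spin 0.001
```

```bash
python3 -m jog '{"jaw":[50,50,50,50,50,50,50,50],"slide":[[0.365,-0.437,0],[0,0,0.6],[0,0,0.8],[0,0,0.8],[0,0,0.8],[0,0,0.6],[0,0,0.46],[0,0,0]],"spin":[0,0,0,0,0,0,0,0]}'
python3 - <<'E'
from h import *
need((541.6,251.7,38),15.7)
for n,b in (("scene",(260,170,380,290)),("top",(140,150,230,240))):
    im=env.grab_frame(n);c=im[b[1]:b[3],b[0]:b[2],::-1]
    cv2.imwrite(f"pics/{n}1.png",cv2.resize(c,(400,400),interpolation=cv2.INTER_CUBIC))
cv2.imwrite("pics/pair1.png",np.hstack([cv2.imread("pics/scene1.png"),cv2.imread("pics/top1.png")]))
E
```

```text
time_s: 3.6
ee_pos: [540.7, 251.5, 36.4]
ee_rot: [180.0, 0.2, 15.7]
force: [-1.2, 0.2, -1.4]
gripper_width: 49.9
gripper_force: 0.0
t 3.6 pos [540.74 251.48  36.42] rot [179.96   0.22  15.67] F [-1.2  0.2 -1.4] w 49.93 gf 0.0
slide [ 0.03   0.001 -0.053] norm mm 1.8 spin -0.004
```

View pics/pair1.png

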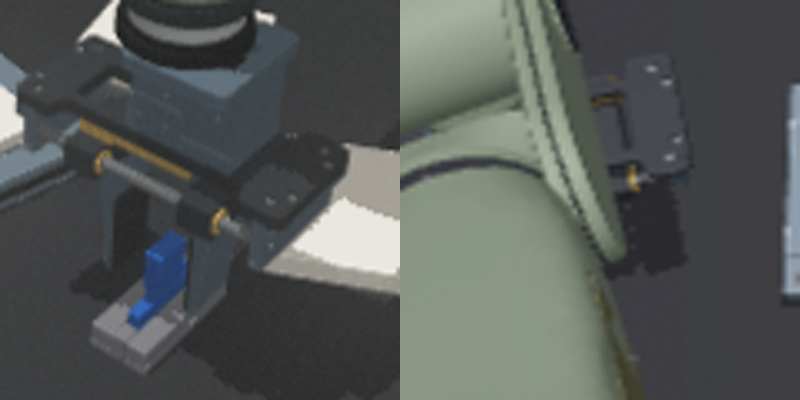

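The scene half shows the grip block at about (165,265), between the open fingers and a little nearer the right one. In the top half the arm hides it. Now I close gently.

```bash
python3 -m jog '{"jaw":[20,8,5,5,5,5],"slide":[[0.03,0,-0.05],[0,0,0],[0,0,0],[0,0,0],[0,0,0],[0,0,0]],"spin":[0,0,0,0,0,0]}' 8
python3 -c "
from h import *
need((541.6,251.7,38),15.7)"
```

```text
time_s: 4.3
ee_pos: [542.9, 252.6, 39.8]
ee_rot: [180.0, -0.0, 15.7]
force: [0.1, -0.4, 1.3]
gripper_width: 11.9
gripper_force: 8.0
t 4.3 pos [542.87 252.62  39.77] rot [ 1.800e+02 -1.000e-02  1.566e+01] F [ 0.1 -0.4  1.3] w 11.95 gf 8.0
slide [-0.049  0.018  0.059] norm mm 2.4 spin -0.005
```

```bash
python3 -m jog '{"jaw":[5,5,5,5,5],"slide":[[0,0,0],[0,0,0],[0,0,0],[0,0,0],[0,0,0]],"spin":[0,0,0,0,0]}' 25
python3 -c "
from h import *
need((541.6,251.7,38),15.7)"
python3 -m jog '{"jaw":[5,5,5,5,5,5],"slide":[[0,0,-0.2],[0,0,-0.4],[0,0,-0.7],[0,0,-0.7],[0,0,0],[0,0,0]],"spin":[0,0,0,0,0,0]}'
python3 -c "
from h import *
need((549.6,80.9,100),1.4)"
```

```text
time_s: 4.8
ee_pos: [542.9, 252.6, 39.8]
ee_rot: [180.0, -0.0, 15.7]
force: [-0.5, -0.7, 3.1]
gripper_width: 12.1
gripper_force: 25.0
t 4.8 pos [542.9  252.6   39.77] rot [ 1.7999e+02 -1.0000e-02  1.5650e+01] F [-0.5 -0.7  3.1] w 12.13 gf 25.0
slide [-0.05   0.017  0.059] norm mm 2.4 spin -0.006
time_s: 5.4
ee_pos: [543.0, 252.7, 100.1]
ee_rot: [-180.0, -0.1, 15.7]
force: [-0.3, -0.0, -0.9]
gripper_width: 11.6
gripper_force: 25.0
t 5.4 pos [542.95 252.67 100.12] rot [-1.7999e+02 -6.0000e-02  1.5650e+01] F [-0.3 -0.  -0.9] w 11.56 gf 25.0
slide [-1.332e+00  5.573e+00  2.000e-03] norm mm 171.9 spin 1.782
```

```bash
python3 -m jog '{"jaw":[5,5,5,5,5,5,5,5,5,5],"slide":[[0,0.3,0],[0,0.6,0],[0,0.9,0],[0,0.9,0],[0,0.9,0],[0,0.8,0],[0,0.5,0],[0,0.3,0],[0,0,0],[0,0,0]],"spin":[0.4,0.5,0.5,0.38,0,0,0,0,0,0]}'
python3 -c "
from h import *
need((549.6,80.9,76),1.4)"
```

```text
time_s: 6.4
ee_pos: [557.1, 98.3, 99.4]
ee_rot: [-180.0, 0.0, 1.4]
force: [0.4, 0.1, -0.9]
gripper_width: 11.9
gripper_force: 25.0
t 6.4 pos [557.07  98.33  99.43] rot [-1.7998e+02  1.0000e-02  1.4200e+00] F [ 0.4  0.1 -0.9] w 11.9 gf 25.0
slide [-0.263  0.575  0.781] norm mm 30.1 spin 0.002
```

```bash
python3 -m jog '{"jaw":[5,5,5,5,5],"slide":[[-0.13,0.3,0.3],[-0.13,0.275,0.3],[0,0,0.18],[0,0,0],[0,0,0]],"spin":[0,0,0,0,0]}'
python3 - <<'E'
from h import *
need((549.6,80.9,76),1.4)
im=env.grab_frame("scene");np.save("pics/s2.npy",im)
t=env.grab_frame("top");np.save("pics/t2.npy",t)
b=(190,130,310,250)
a=cv2.resize(im[b[1]:b[3],b[0]:b[2],::-1],(600,600),interpolation=cv2.INTER_CUBIC)
# predicted strip lower-edge corners and gap, in crop pixels
s=env.state()["ee_pos"]; print(((proj("scene",[[s[0],s[1],s[2]-35.8],[s[0]-30,s[1],s[2]-35.8],[s[0]+30,s[1],s[2]-35.8]])-[190,130])*5).round(1))
cv2.imwrite("pics/s2.png",a)
E
```

```text
time_s: 6.9
ee_pos: [549.8, 80.4, 76.0]
ee_rot: [-180.0, 0.0, 1.4]
force: [0.7, -0.4, -0.5]
gripper_width: 11.8
gripper_force: 25.0
t 6.9 pos [549.76  80.42  76.02] rot [-1.80e+02  1.00e-02  1.41e+00] F [ 0.7 -0.4 -0.5] w 11.84 gf 25.0
slide [-0.005 -0.016  0.001] norm mm 0.5 spin 0.002
[[340.4 397.2]
 [393.8 375.5]
 [285.5 419.5]]
```

View pics/s2.png

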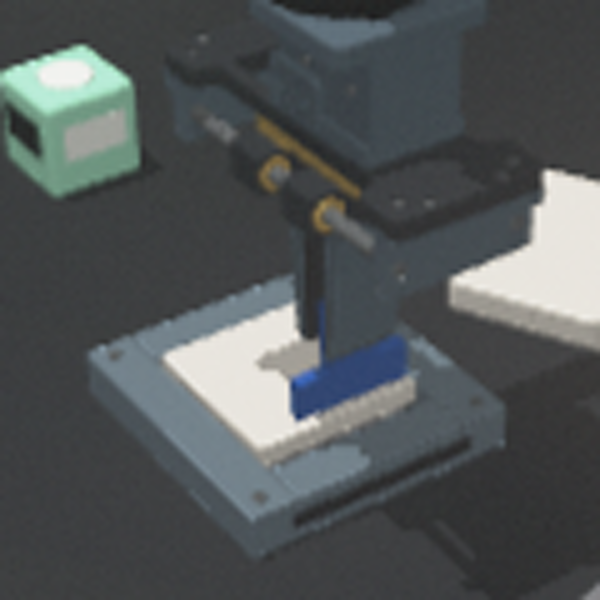

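The picture shows the blue blade hovering over the gap side: lower edge from (293,416) to about (408,370), slab's near edge visible below it at (270,455)–(415,390). I compare measured blade edges with the predicted ones.

Run:
```python
from h import *
s=np.load("pics/s2.npy");t=np.load("pics/t2.npy")
b=lambda c:(c[...,2]-c[...,0]>45)
p=np.array([549.76,80.42,40.2]);a=np.radians(1.41);R=np.array([[np.cos(a),-np.sin(a),0],[np.sin(a),np.cos(a),0],[0,0,1]])
P=lambda n,q:proj(n,p+R@np.array(q,float))[0].round(2)
for q in [(30,-4,22),(30,4,22),(-30,4,22),(-30,-4,22),(30,4,0),(-30,4,0),(30,-4,0),(30,0.63*4,.88),(-30,.63*4,.88)]: print(q,P("scene",q),P("top",q))
c=sub(s,(235,185,290,220),b);print("scene",c.min(0),c.max(0))
# lower boundary line
for u in range(252,271,3):
    k=c[np.abs(c[:,0]-u)<.2];print(u,"low",k[:,1].max().round(2),"up",k[:,1].min().round(2))
m=b(t[160:230,180:290].astype(int));print("top blue px",m.sum(),np.argwhere(m)[:5]+[160,180])
o=s[198:216,246:276];print("green ch");print(o[:,:,2])
```

```text
(30, -4, 22) [246.19 205.6 ] [238.04 179.29]
(30, 4, 22) [248.14 207.35] [235.27 179.22]
(-30, 4, 22) [269.76 198.29] [234.48 199.6 ]
(-30, -4, 22) [267.74 196.63] [237.28 199.68]
(30, 4, 0) [248.35 215.06] [235.65 181.02]
(-30, 4, 0) [269.68 205.88] [234.88 201.05]
(30, -4, 0) [246.41 213.28] [238.37 181.09]
(30, 2.52, 0.88) [247.98 214.42] [236.14 180.96]
(-30, 2.52, 0.88) [269.31 205.27] [235.37 201.  ]
scene [247.8125 196.6875] [270.6875 213.1875]
252 low 212.06 up 203.44
255 low 211.06 up 202.31
258 low 209.44 up 201.56
261 low 208.31 up 199.94
264 low 207.06 up 198.81
267 low 205.56 up 197.19
270 low 204.44 up 197.31
top blue px 0 []
green ch
[[223 218 179 174 149 135 133 133  97  75  80  80  79  81  80  80  81  73
   78  93 111 117 125 123 115 108 129 130 132 102]
 [178 173 150 151 151 152 151 143  96  74  82  80  81  82  77  75  89  89
  105 114 124 124 121 116 115 106 117 139 139 136]
 [151 152 152 150 151 150 152 143 102  73  81  79  76  79  89 102 108 108
  113 117 119 115 113 113 109 105  99 112 116 140]
 [151 151 152 151 151 151 149 145 109  83  79  87  88 104 108 113 11
[... 1107 characters left out ...]
125 143 143 145 160 150
  138 141 137 138 137 137 132 112  93  84  89  93]
 [222 215 139 113 114 112 113 113 115 121 123 141 146 150 158 148 148 141
  136 138 137 136 135 119 104  77  85  93  94  96]
 [222 217 154 106 113 114 122 145 117 143 143 151 156 140 145 140 137 137
  136 139 151 131 117 101  98  87  94  98  96  96]
 [222 220 200 110 122 159 196 153 143 156 149 138 145 137 138 137 137 134
  119 104 117 109 106  97  98  98  97  97  96  97]
 [222 223 217 185 205 214 223 206 152 144 144 135 137 138 137 134 118 106
   98  91  96  97 100  96  96  95  98  95  96  96]
 [223 222 221 219 223 212 174 170 142 137 136 136 141 152 119 106  89  96
   95  95  97  97  97  96  98  98  96  96  96  96]]
```

Run:
```python
from h import *
s=np.load("pics/s0.npy") if 0 else np.load("pics/scene0.npy")
t=np.load("pics/top0.npy")
for x in (520,535,550,565,580):
    ys=np.arange(70,92,1.0)
    q=proj("scene",np.c_[np.full(22,x),ys,np.full(22,24)]).astype(np.float32)
    v=cv2.remap(s,q[:,0].reshape(1,-1),q[:,1].reshape(1,-1),cv2.INTER_LINEAR)[0]
    print("scene",x,v[:,0].tolist())
for x in (520,535,550,565,580):
    q=proj("top",np.c_[np.full(26,x),np.arange(68,94,1.0),np.full(26,24)]).astype(np.float32)
    v=cv2.remap(t,q[:,0].reshape(1,-1),q[:,1].reshape(1,-1),cv2.INTER_LINEAR)[0]
    print("top",x,v[:,0].tolist())
```

```text
scene 520 [211, 200, 188, 179, 168, 159, 153, 150, 149, 145, 140, 133, 125, 118, 114, 112, 111, 111, 112, 113, 115, 117]
scene 535 [211, 201, 190, 180, 170, 159, 151, 148, 147, 145, 140, 134, 123, 115, 109, 104, 104, 107, 111, 114, 117, 118]
scene 550 [215, 204, 189, 177, 165, 153, 147, 148, 150, 152, 154, 151, 145, 139, 131, 122, 118, 117, 117, 119, 120, 120]
scene 565 [231, 219, 206, 192, 175, 161, 154, 149, 148, 148, 146, 141, 133, 124, 116, 112, 110, 109, 109, 111, 113, 116]
scene 580 [226, 214, 203, 192, 182, 172, 162, 154, 149, 147, 145, 140, 133, 124, 115, 108, 103, 102, 106, 110, 114, 117]
top 520 [227, 227, 227, 227, 227, 211, 186, 161, 126, 92, 53, 44, 47, 49, 55, 63, 72, 86, 103, 119, 123, 126, 130, 130, 130, 129]
top 535 [227, 227, 227, 222, 215, 207, 185, 158, 130, 105, 77, 49, 46, 48, 50, 63, 79, 95, 106, 115, 125, 127, 129, 131, 131, 130]
top 550 [227, 227, 227, 227, 219, 209, 199, 174, 146, 118, 96, 73, 49, 48, 48, 49, 75, 104, 133, 134, 135, 136, 134, 133, 131, 131]
top 565 [227, 227, 227, 227, 227, 207, 187, 164, 131, 96, 64, 56, 52, 47, 47, 46, 46, 72, 96, 122, 125, 128, 131, 130, 130, 129]
top 580 [227, 227, 227, 227, 227, 227, 203, 179, 157, 120, 83, 50, 49, 48, 47, 48, 49, 52, 73, 96, 116, 121, 125, 129, 129, 129]
```

```bash
python3 -m jog '{"jaw":[5,5,5,5],"slide":[[0.06,-0.01,0],[0,0,0.3],[0,0,0],[0,0,0]],"spin":[0,0,0,0]}'
python3 -m jog '{"jaw":[5,5,5,5,5],"slide":[[0,0,0.1],[0,0,0.1],[0,0,0.1],[0,0,0],[0,0,0]],"spin":[0,0,0,0,0]}'
python3 -c "
from h import *
need((551.5,80.8,39.8),1.4)
b=(190,130,310,250);im=env.grab_frame('scene');np.save('pics/s3.npy',im)
cv2.imwrite('pics/s3.png',cv2.resize(im[160:235,215:305,::-1],(720,600),interpolation=cv2.INTER_CUBIC))"
```

```text
time_s: 7.4
ee_pos: [551.1, 80.7, 66.7]
ee_rot: [180.0, 0.1, 1.4]
force: [0.7, -0.2, 0.7]
gripper_width: 11.7
gripper_force: 25.0
time_s: 7.9
ee_pos: [551.5, 80.6, 58.1]
ee_rot: [180.0, 0.0, 1.4]
force: [0.5, -0.3, -0.5]
gripper_width: 11.8
gripper_force: 25.0
t 7.9 pos [551.46  80.62  58.15] rot [1.7999e+02 1.0000e-02 1.4100e+00] F [ 0.5 -0.3 -0.5] w 11.82 gf 25.0
slide [ 0.001 -0.006  0.612] norm mm 18.3 spin 0.001
```

View pics/s3.png

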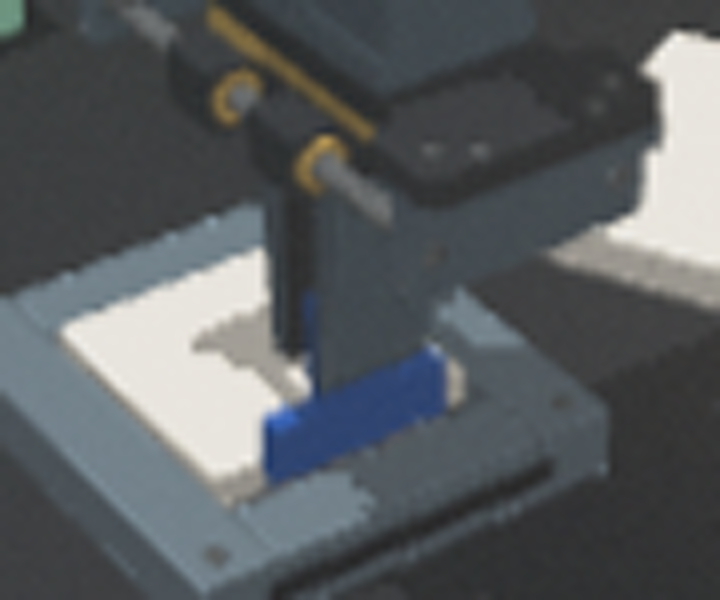

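The blade's lower edge (265,480)–(445,410) is already inside the gap, between the slab edge and the rim, with no contact force. I continue down.

```bash
python3 -m jog '{"jaw":[5,5,5,5,5],"slide":[[0,0,0.1],[0,0,0.1],[0,0,0.1],[0,0,0],[0,0,0]],"spin":[0,0,0,0,0]}'
python3 -m jog '{"jaw":[5,5,5,5,5],"slide":[[0,0,0.08],[0,0,0.08],[0,0,0.08],[0,0,0],[0,0,0]],"spin":[0,0,0,0,0]}'
python3 -c "
from h import *
need((551.5,80.8,39.8),1.4)"
```

```text
time_s: 8.45
ee_pos: [551.4, 80.6, 49.1]
ee_rot: [180.0, 0.0, 1.4]
force: [-0.4, -0.3, 0.7]
gripper_width: 11.5
gripper_force: 25.0
time_s: 8.95
ee_pos: [551.4, 80.6, 41.9]
ee_rot: [180.0, 0.0, 1.4]
force: [0.7, -0.7, 0.1]
gripper_width: 12.3
gripper_force: 25.0
t 8.95 pos [551.43  80.64  41.93] rot [1.7999e+02 1.0000e-02 1.4200e+00] F [ 0.7 -0.7  0.1] w 12.32 gf 25.0
slide [ 0.002 -0.005  0.071] norm mm 2.1 spin 0.002
```

```bash
python3 -m jog '{"jaw":[5,5,5,5,5],"slide":[[0,0,0.04],[0,0,0.04],[0,0,0.03],[0,0,0],[0,0,0]],"spin":[0,0,0,0,0]}'
python3 -c "
from h import *
need((551.5,80.8,39.8),1.4)"
```

```text
time_s: 9.45
ee_pos: [551.6, 80.7, 39.7]
ee_rot: [180.0, -0.0, 1.4]
force: [-2.5, 0.8, 6.8]
gripper_width: 11.9
gripper_force: 25.0
t 9.45 pos [551.65  80.67  39.71] rot [ 1.80e+02 -4.00e-02  1.42e+00] F [-2.5  0.8  6.8] w 11.89 gf 25.0
slide [-0.005 -0.004 -0.003] norm mm 0.2 spin 0.002
```

It bottomed at 39.7 mm with 7 N, as predicted. I release it and rise.

```bash
python3 -m jog '{"jaw":[12,16,24,32,32,32,32,32,32,32],"slide":[[0,0,0],[0,0,0],[0,0,0],[0,0,0],[0,0,-0.2],[0,0,-0.4],[0,0,-0.6],[0,0,-0.6],[0,0,-0.4],[0,0,0]],"spin":[0,0,0,0,0,0,0,0,0,0]}'
python3 - <<'E'
from h import *
need((551.0,30.5,60),1.4)
im=env.grab_frame('scene');np.save('pics/s4.npy',im)
cv2.imwrite('pics/s4.png',cv2.resize(im[160:250,195:315,::-1],(800,600),interpolation=cv2.INTER_CUBIC))
E
```

```text
time_s: 10.45
ee_pos: [553.0, 80.9, 107.1]
ee_rot: [-180.0, -0.3, 1.4]
force: [0.3, 0.3, -0.4]
gripper_width: 32.3
gripper_force: 0.0
t 10.45 pos [552.98  80.86 107.12] rot [-179.98   -0.28    1.41] F [ 0.3  0.3 -0.4] w 32.25 gf 0.0
slide [-0.115  1.677  1.57 ] norm mm 69.0 spin 0.002
```

View pics/s4.png

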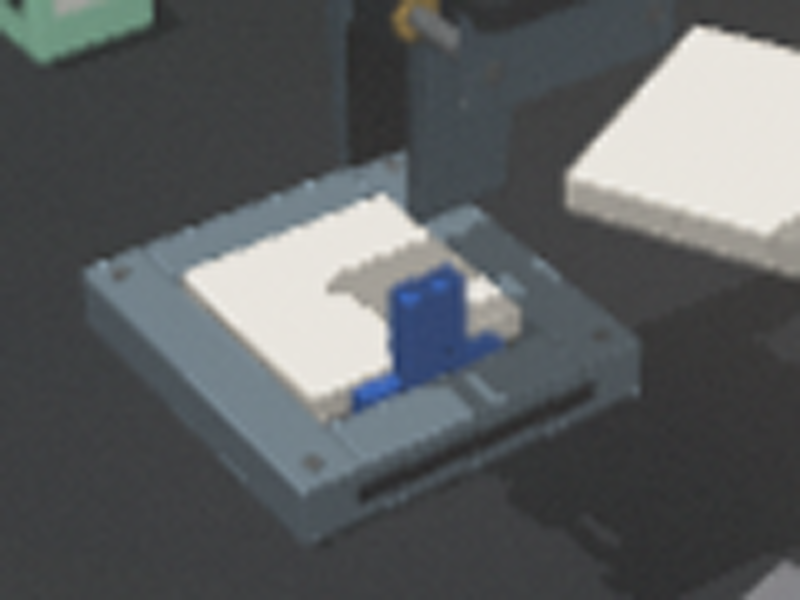

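The strip stands upright with its blade fully down in the gap: grip block at (428,325), blade ends at (355,398) and (500,340). Now I shut the fingers and go over the slab's centre.

```bash
python3 -m jog '{"jaw":[20,10,0,0,0,0,0,0,0],"slide":[[0,0.4,0],[-0.02,0.7,0],[0,0.58,0],[0,0,0.4],[0,0,0.7],[0,0,0.7],[0,0,0.3],[0,0,0],[0,0,0]],"spin":[0,0,0,0,0,0,0,0,0]}' 10
python3 -c "
from h import *
need((551.5,30.5,24),1.4)"
```

```text
time_s: 11.4
ee_pos: [552.3, 30.4, 41.7]
ee_rot: [180.0, 0.0, 1.4]
force: [-0.4, -0.0, 0.2]
gripper_width: 0.6
gripper_force: 0.0
t 11.4 pos [552.32  30.38  41.68] rot [1.80e+02 1.00e-02 1.42e+00] F [-0.4 -0.   0.2] w 0.65 gf 0.0
slide [-0.027 -0.005  0.589] norm mm 17.7 spin 0.003
```

```bash
python3 -m jog '{"jaw":[0,0,0,0,0,0],"slide":[[-0.02,0,0.15],[0,0,0.15],[0,0,0.1],[0,0,0.05],[0,0,0],[0,0,0]],"spin":[0,0,0,0,0,0]}'
python3 -m jog '{"jaw":[0,0,0,0,0],"slide":[[0,0,0.04],[0,0,0.04],[0,0,0],[0,0,0],[0,0,0]],"spin":[0,0,0,0,0]}'
python3 -c "
from h import *
need((551.5,30.5,24),1.4)"
```

```text
time_s: 12.0
ee_pos: [551.6, 30.2, 28.3]
ee_rot: [180.0, -0.0, 1.4]
force: [0.2, 0.2, -0.7]
gripper_width: 0.4
gripper_force: 0.0
time_s: 12.5
ee_pos: [551.8, 30.2, 26.1]
ee_rot: [180.0, -0.0, 1.4]
force: [-0.4, 0.5, 4.0]
gripper_width: 0.7
gripper_force: 1.9
t 12.5 pos [551.79  30.23  26.14] rot [ 1.7999e+02 -4.0000e-02  1.4200e+00] F [-0.4  0.5  4. ] w 0.73 gf 1.9
slide [-0.01  -0.009  0.071] norm mm 2.2 spin 0.002
```

```bash
python3 -m jog '{"jaw":[0,0,0,0,0],"slide":[[0,0,0.04],[0,0,0.03],[0,0,0.02],[0,0,0],[0,0,0]],"spin":[0,0,0,0,0]}'
python3 -m jog '{"jaw":[0,0,0,0,0],"slide":[[0,0,0.015],[0,0,0.015],[0,0,0],[0,0,0],[0,0,0]],"spin":[0,0,0,0,0]}'
python3 -c "
from h import *
need((551.5,30.5,24),1.4)"
```

```text
time_s: 13.0
ee_pos: [551.8, 30.3, 24.3]
ee_rot: [-180.0, -0.1, 1.4]
force: [-2.1, -0.4, 11.7]
gripper_width: 0.3
gripper_force: 5.6
time_s: 13.5
ee_pos: [551.8, 30.3, 24.2]
ee_rot: [180.0, -0.1, 1.4]
force: [-4.3, 0.5, 17.0]
gripper_width: 0.7
gripper_force: 8.6
t 13.5 pos [551.81  30.27  24.25] rot [ 1.80e+02 -7.00e-02  1.41e+00] F [-4.3  0.5 17. ] w 0.75 gf 8.6
slide [-0.01  -0.008  0.008] norm mm 0.5 spin 0.002
```

```bash
python3 -m jog '{"jaw":[0,0,0,0],"slide":[[0.01,0,0.005],[0,0,0],[0,0,0],[0,0,0]],"spin":[0,0,0,0]}'
python3 - <<'E'
from h import *
need((551.5,30.5,24),1.4)
im=env.grab_frame('scene')
cv2.imwrite('pics/s5.png',cv2.resize(im[160:250,195:315,::-1],(800,600),interpolation=cv2.INTER_CUBIC))
E
```

```text
time_s: 13.9
ee_pos: [551.9, 30.3, 24.3]
ee_rot: [180.0, -0.0, 1.4]
force: [-5.6, -0.3, 18.5]
gripper_width: 0.2
gripper_force: 9.4
t 13.9 pos [551.86  30.29  24.25] rot [ 1.80e+02 -4.00e-02  1.41e+00] F [-5.6 -0.3 18.5] w 0.19 gf 9.4
slide [-0.012 -0.007  0.008] norm mm 0.5 spin 0.001
```

View pics/s5.png

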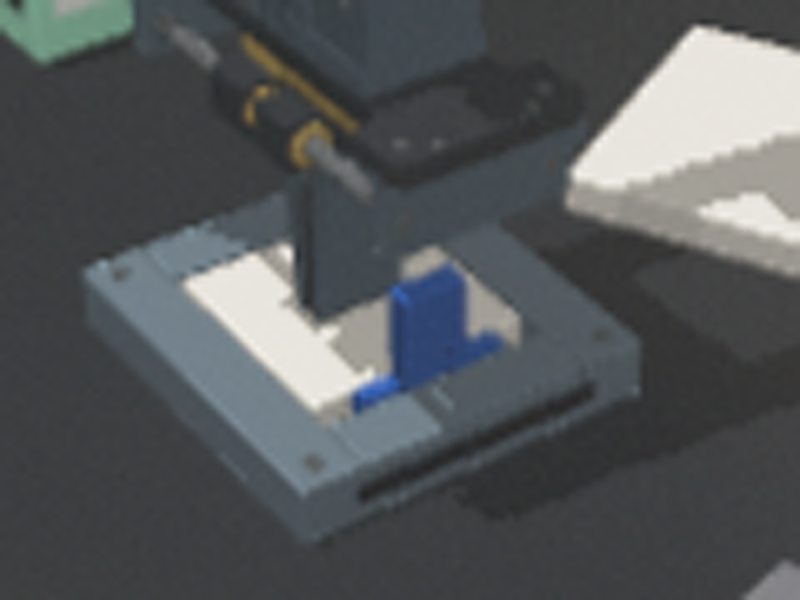

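The slab is flush with the rim (its corner at (320,412) is now level), and the strip stands unmoved at (428,325). I ease the side load and hand in.

```bash
python3 -m jog '{"jaw":[0,0,0,0,0],"slide":[[-0.015,0,0],[-0.01,0,0],[0,0,0],[0,0,0],[0,0,0]],"spin":[0,0,0,0,0]}' && python3 -c "
from h import *
need((551.5,30.5,24),1.4)
print(env.job_done())"
```

```text
time_s: 14.45
ee_pos: [551.8, 30.3, 24.2]
ee_rot: [180.0, -0.1, 1.4]
force: [-3.0, -0.1, 17.4]
gripper_width: 0.5
gripper_force: 8.7
t 14.45 pos [551.8   30.3   24.24] rot [ 1.80e+02 -1.30e-01  1.41e+00] F [-3.  -0.1 17.4] w 0.54 gf 8.7
slide [-0.01  -0.007  0.008] norm mm 0.4 spin 0.002
the job is handed in; nothing more can be done
None
```

I handed the job in at 14.45 s: the strip stands upright and fully down in the wide gap, released, and the fingertips hold the slab flush on its stops at about 17 N; the judge's verdict was not shown.

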